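# Fetch the hemmed-in tub for weighing

### The job

The low white tub on the storage mat is hemmed in by three taller containers. First move all three containers out of the way onto the round steel plate, standing upright; then, while they wait there, put the low tub upright in the middle of the balance pan. Finally put each of the three containers back upright on the storage mat, each in the same printed ring it stood in at the start, and leave the timer, the roll of tape and the forceps alone.

Things in the scene. Friction and masses are not known exactly. Their poses are not given: they have to be found in the camera images.
- low_tub: the thing to weigh: low round white screw-lid tub, 53 mm across, 46 mm high, about 60 g; starts in the middle ring of the storage mat. Origin: centre of its underside, z up
- tall_tub: taller round white screw-lid tub, 51 mm across, 85 mm high, straight-sided, about 60 g; starts in one of the three outer rings. Origin: centre of its underside, z up
- slim_bottle: slim round brown glass bottle with a ribbed white cap, 44 mm across up to about 60 mm height, cap 36 mm across, 102 mm high over all, about 100 g; starts in one of the three outer rings. Origin: centre of its underside, z up
- stout_bottle: stouter round brown glass bottle with a flat dark stopper, 52 mm across up to about 60 mm height, stopper 41 mm across, 100 mm high over all, about 125 g; the stopper stays in; starts in one of the three outer rings. Origin: centre of its underside, z up
- storage_mat: fixed round light grey mat, 200 mm across, 4 mm thick, with four thin dark printed rings 60 mm across: one at its centre and three round it, 64 mm from the centre, 120 degrees apart (in its own frame at (-64, 0), (32, 55) and (32, -55) mm). Origin: centre of its underside; its top is 4 mm above the worktop. It may lie turned
- side_plate: fixed plain round pale steel plate without rings, 200 mm across, 4 mm thick, where the three containers wait. Origin: centre of its underside; its top is 4 mm above the worktop
- balance_pan (a point): centre of the top face of the balance's round steel pan, 104 mm across, 50 mm above the worktop. The balance is fixed: a white housing 170 x 150 mm, 40 mm high, with a green display and two keys at its front, low on the worktop (not the taller magnetic stirrer, which has a red switch and a black dial); it may lie turned. The pan does not sink. x points from the display towards the pan, z up
- timer: bystander: square white timer 63 x 63 x 21 mm, to be left alone. Origin: centre of its underside
- label_tape: bystander: roll of pale tape lying flat, 68 mm across, 18 mm high, to be left alone. Origin: centre of its underside
- forceps: bystander: steel forceps lying flat, 131 mm long, 25 mm wide, 9 mm high, to be left alone. Origin: centre of its underside
Things that resemble listed ones, but are neither listed nor needed, are in the scene too. What is shaped like the stout_bottle but orange is not meant. Leave any purple look-alike of the slim_bottle alone.

How it is judged:
On the way, in this order (a step that is already met when the one before it is completed fails the run):
1. all three taller containers stand upright on the steel plate (centres within 80 mm of its centre), the low tub still in its place (within 20 mm) (horizontal distance between each of tall_tub, slim_bottle, stout_bottle and side_plate below 0.08 m and z of each of tall_tub, slim_bottle, stout_bottle in the frame of side_plate below 0.008 m and angle between each of tall_tub, slim_bottle, stout_bottle's own z axis and vertical below 0.1 rad and distance of low_tub from where it was at the start of the episode below 0.02 m), for 0.2 s.
2. the low tub stands in the middle of the balance pan (within 15 mm) while the three wait on the steel plate (horizontal distance between low_tub and balance_pan below 0.015 m and z of low_tub in the frame of balance_pan between -0.005 and 0.005 m and angle between each of low_tub, tall_tub, slim_bottle, stout_bottle's own z axis and vertical below 0.1 rad and horizontal distance between each of tall_tub, slim_bottle, stout_bottle and side_plate below 0.08 m and z of each of tall_tub, slim_bottle, stout_bottle in the frame of side_plate below 0.008 m), for 0.2 s.
At the end, for the whole second after the job is handed in: Each of the three taller containers stands upright (within 0.1 rad) within 15 mm of where it stood at the start; the low tub stands upright within 15 mm of the middle of the balance pan; all are released and at rest (distance of each of tall_tub, slim_bottle, stout_bottle from where it was at the start of the episode below 0.015 m and angle between each of tall_tub, slim_bottle, stout_bottle, low_tub's own z axis and vertical below 0.1 rad and horizontal distance between low_tub and balance_pan below 0.015 m and z of low_tub in the frame of balance_pan between -0.005 and 0.005 m and linear speed of each of tall_tub, slim_bottle, stout_bottle, low_tub below 0.02 m/s); the robot touches nothing.
It fails at once if a container is tipped by more than about 35 degrees (angle between any of tall_tub, slim_bottle, stout_bottle, low_tub's own z axis and vertical above 0.6 rad).
It fails at once if the timer, the tape or the forceps is shifted by more than 20 mm (distance of any of timer, label_tape, forceps from where it was at the start of the episode above 0.02 m).
It also fails if it takes over 141 s, if anything falls off the work surface, if the arm or the gripper's body presses on something with over 40 N, if the wrist force passes 120 N, or if a joint passes its speed limit or range.

### The arm

A 6-joint arm with a two-finger parallel gripper is mounted at the origin on a cart in front of the work surface, level with it; the furniture and walls round the work are solid. World frame = base frame: x ahead of the robot, y to its left, z up, the work surface at z = 0. Lengths are in m, angles in rad, forces in N, time in s.
With the tool pointing down it reaches from about 0.3 to 0.875 m from the base axis. Payload 6.4 kg.
Tool frame: the origin (TCP) lies at the very end of the fingers, on their centre line; the grasp point (between the pads) lies 19 mm behind it; z points along the fingers, y is the line along which they close (so a half turn about z gives the same grasp; the last joint's range is limited). The gripper opens to 85 mm and grips with 20 to 120 N. Pads are 22 mm wide; open, the fingers measure 114 mm over their backs; the gripper's body (76 mm by 85 mm) begins 54 mm behind the grasp point. The pads swing forward as they close: fully open they stand 13 mm farther back than shut.
Start: joints at [-1.336, 0.181, 1.607, -0, 1.354, -0.206], TCP at [0.245, -0.52, 0.231] pointing down, gripper open.
Joint ranges: [-2.99, 2.99], [-0.89, 2.07], [0.3, 2.58], [-1.14, 4.28], [0, 2.63], [-3.12, 3.12]. Speed limits (rad/s): [2.57, 2.57, 3.01, 3.14, 3.14, 3.14].

### API

Orientations are given as a unit quaternion [w, x, y, z].
In Python, from bench import ctrl, camera, calibration, order, outline_of gives the robot as it stands.
- The arm moves only by the tool move_arm, never from a script. Its argument "series" is a list that holds one entry, the list of rows, each a list of 5 numbers: the opening, from 0 (shut) to 1 (fully open), then the shift along the tool's x, y, z in mm, then the turn about the tool's z in rad. A call has exactly 10 rows; each row is the pose to reach, as a shift and turn from the pose commanded when the call began, along the tool's axes at that moment; what a row does not reach only later rows make up. A row lasts 1/12 s, in which the tool goes at most 41.7 mm and 7.16 degrees, less where a joint would pass 70% of its speed; a pose out of reach is approached as far as the arm can. A call with a gripper value outside its range is refused whole. The fingers move at their own pace and stop on an object; the grip force is fixed at half the most. Time passes only in rows, so rows that repeat a pose let the fingers close, or fill a call up. It gives the time, the measured TCP pose, the force, the opening and the grip force at its end, in the units of the state.
- ctrl.get_obs(): the state, without advancing time (a new reading comes with each control period).
- camera(name): name is "scene" or "top" or "wrist"; returns (picture, depth): 400x640x3 uint8, blue, green, red; 400x640 float32, m along the optical axis (not along the pixel's ray), 0 where there is no reading.
- calibration(name): a dict with "intrinsics" (3x3 intrinsics, pixels), "rvec" (rotation vector, rad) and "tvec" (3), from world to camera coordinates, as OpenCV has them. Camera axes: x right, y down, z forward; pixel columns grow to the right and rows downward; lengths in m; the calibration is good to about 2 mm. A picture is of the moment at which its call begins: read the wrist's pose just before it. calibration takes no time and is no camera call; for the wrist camera it gives the pose at the moment of the call.
- order.hand_in(): hands the job in; it is judged then, once.
Trained networks look in the newest picture that a camera, given by its name, has taken for a name from the list of things; names that differ only in an ending like _2 or _b are one class to them, and where a whole thing is asked for, a point or a joint stands for the part that bears it (a point fixed in the world has none). Each returns a list of dicts, best first, with "conf" (0 to 1); they miss things now and then, are a little off and sometimes report something else, mostly with a low value. They report only what shows in the picture. A call takes as long as a camera call. They do not tell look-alikes from the thing itself.
- outline_of(target, camera): "region" (400x640 bool, what is visible of it) and "bbox" ([centre column, centre row, width, height] in pixels, round what is visible of it).
The state is a dict: "time_s": time; "q": joint angles; "dq": joint speeds; "joint_efforts": joint torques, N m; "eef_pos": TCP position; "eef_rot": TCP orientation; "wrist_force": force on the tool from outside, world axes, zero at the start; "torque": the same for the moment, N m; "opening": opening from 0.0 (shut) to 1.0 (fully open); "grasp_force": force on a finger pad.
Only numpy, scipy, OpenCV 4.12 (cv2) and the standard library are available. Lean on these libraries where they do the work, as an engineer would, in place of code of your own. Each camera call takes 0.05 s, during which the arm holds its last target. There are 200 camera calls.

## Working session

There is one attempt and no reset: what is moved stays moved. The work goes in short steps, Python scripts to look and compute and a tool call to move; the robot and the scene stay as the last step left them, time stands still between calls to the robot, and variables do not carry over. Pictures are saved under pics/ and viewed, at most 14 in all, crops included, and the job is handed in when it is done.

Besides the shell and the picture viewer there is one more tool, called after "Emit:" as name(argument=value, ...), one argument or row to a line, values as JSON. move_arm: Moves the arm, as the interface text tells. Its arguments: {"type":"object","properties":{"series":{"type":"array","items":{"type":"array","items":{"type":"array","items":{"type":"number"}}}}},"required":["series"]}

```bash
mkdir -p pics; ls; python3 - <<'E'
from bench import ctrl,camera,calibration
import cv2
for n in("scene","top"):
    p,d=camera(n);cv2.imwrite(f"pics/{n}0.png",p)
    c=calibration(n);print(n,c["intrinsics"],c["rvec"],c["tvec"])
o=ctrl.get_obs();print(o["time_s"],o["eef_pos"],o["eef_rot"])
E
```

```text
pics
scene [[396.54877077   0.         324.61992989]
 [  0.         396.54877077 202.85764467]
 [  0.           0.           1.        ]] [ 1.88750123 -0.96727154  0.60853238] [-0.31936499  0.24841168  0.86445536]
top [[371.49023258   0.         320.26060378]
 [  0.         371.49023258 202.26558373]
 [  0.           0.           1.        ]] [ 2.17644015 -2.17306274  0.09657267] [-0.02465829  0.52599906  1.12922747]
0.1 [ 0.24522807 -0.51954755  0.23047558] [-7.78055548e-04  9.75810162e-01  2.18618209e-01 -9.86212235e-06]
```

View pics/scene0.png

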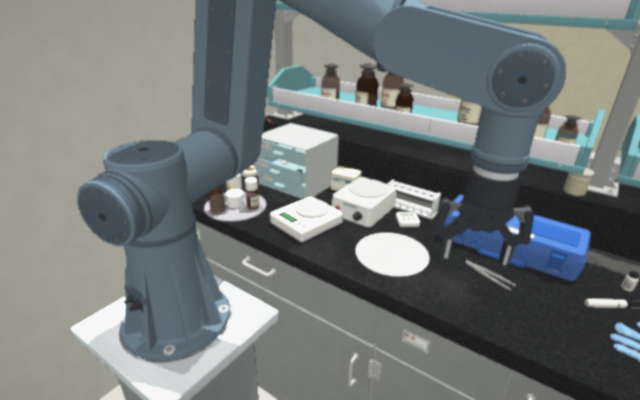

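View pics/top0.png

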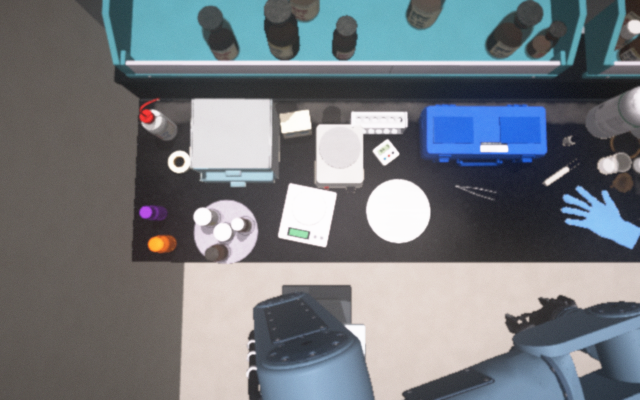

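```bash
cat > h.py <<'E'
from bench import ctrl,camera,calibration,outline_of
import cv2,numpy as np
from scipy.optimize import least_squares
def cloud(n):
    c=calibration(n);p,d=camera(n)
    R=cv2.Rodrigues(np.array(c["rvec"],float))[0];t=np.array(c["tvec"]).ravel();K=c["intrinsics"]
    v,u=np.mgrid[:400,:640]
    P=np.stack([(u-K[0,2])/K[0,0]*d,(v-K[1,2])/K[1,1]*d,d],-1)
    return p,d,(P-t)@R
def circ(xy,r=None):
    m=(xy.min(0)+xy.max(0))/2
    f=lambda q:np.hypot(*(xy-q[:2]).T)-(r or q[2])
    q=least_squares(f,[*m,r or np.ptp(xy[:,0])/2],loss="soft_l1",f_scale=.002).x
    return q
def edge(reg):
    return reg&~cv2.erode(reg.astype(np.uint8),np.ones((3,3))).astype(bool)
E
python3 - <<'E'
from h import *
np.set_printoptions(precision=4,suppress=True)
p,d,W=cloud("top")
for t in "tall_tub slim_bottle stout_bottle low_tub storage_mat side_plate balance_pan timer label_tape forceps".split():
    for o in outline_of(t,"top")[:4]:
        if o["conf"]<.3: continue
        P=W[o["region"]&(d>0)]
        if len(P)<5: continue
        z=np.percentile(P[:,2],90);T=P[abs(P[:,2]-z)<.006]
        print(t,round(o["conf"],2),np.round(o["bbox"],0),"z",z.round(4),"topmid",(T.min(0)+T.max(0))[:2]/2,"size",np.ptp(T,axis=0)[:2],"n",len(T))
E
```

```text
tall_tub 0.81 [209. 217.  26.  18.] z 0.0922 topmid [0.478  0.3179] size [0.044  0.0484] n 209
slim_bottle 0.82 [242. 224.  16.  12.] z 0.1076 topmid [0.4558 0.2135] size [0.0344 0.033 ] n 124
slim_bottle 0.58 [153. 212.  28.  17.] z 0.1028 topmid [0.4901 0.4792] size [0.0348 0.0363] n 126
stout_bottle 0.63 [160. 244.  30.  19.] z 0.1009 topmid [0.3982 0.4509] size [0.0401 0.0417] n 165
stout_bottle 0.61 [216. 252.  24.  16.] z 0.1049 topmid [0.3715 0.2864] size [0.0371 0.039 ] n 154
stout_bottle 0.31 [400. 212.  69.  64.] z 0.0083 topmid [ 0.5014 -0.2689] size [0.1959 0.2014] n 2883
low_tub 0.82 [224. 233.  19.  18.] z 0.0532 topmid [0.4334 0.2696] size [0.0481 0.0506] n 216
storage_mat 0.71 [207. 216.  26.  21.] z 0.0923 topmid [0.478  0.3193] size [0.0497 0.0512] n 232
storage_mat 0.58 [224. 234.  64.  68.] z 0.008 topmid [0.436  0.2729] size [0.1969 0.1981] n 1818
side_plate 0.64 [399. 213.  68.  64.] z 0.0083 topmid [ 0.5014 -0.2687] size [0.1959 0.1963] n 2881
balance_pan 0.55 [308. 215.  56.  62.] z 0.0523 topmid [0.4839 0.0057] size [0.1485 0.1367] n 942
timer 0.72 [386. 154.  24.  27.] z 0.0238 topmid [ 0.6842 -0.2294] size [0.0735 0.0729] n 319
label_tape 0.77 [181. 164.  20.  24.] z 0.0215 topmid [0.6545 0.419 ] size [0.0674 0.0625] n 246
```

Emit:
move_arm(
  series=[
    [[1,307,-253,-60,0.4407],[1,307,-253,-60,0.4407],[1,307,-253,-60,0.4407],[1,307,-253,-60,0.4407],[1,307,-253,-60,0.4407],[1,307,-253,-60,0.4407],[1,307,-253,-60,0.4407],[1,307,-253,-60,0.4407],[1,307,-253,-60,0.4407],[1,307,-253,-60,0.4407]],
  ],
)

```text
time_s: 1.48
eef_pos: [0.416, -0.1572, 0.2924]
eef_rot: [0.0, 1.0, 0.001, 0.001]
wrist_force: [0.3, -0.7, 0.4]
opening: 1.004
grasp_force: 0.0
```

Emit:
move_arm(
  series=[
    [[1,-10,-410,-20,0],[1,-10,-410,-20,0],[1,-10,-410,-20,0],[1,-10,-410,-20,0],[1,-10,-410,-20,0],[1,-10,-410,-20,0],[1,-10,-410,-20,0],[1,-10,-410,-20,0],[1,-10,-410,-20,0],[1,-10,-410,-20,0]],
  ],
)

```text
time_s: 2.32
eef_pos: [0.4043, 0.2525, 0.3118]
eef_rot: [-0.0, 1.0, 0.001, 0.001]
wrist_force: [0.1, 0.2, 1.1]
opening: 1.002
grasp_force: 0.0
```

```bash
python3 - <<'E'
from h import *
np.set_printoptions(precision=4,suppress=True)
o=ctrl.get_obs();print(o["eef_pos"],o["eef_rot"],o["q"])
p,d,W=cloud("wrist");cv2.imwrite("pics/w1.png",p)
for t in "tall_tub slim_bottle stout_bottle low_tub storage_mat".split():
    for o in outline_of(t,"wrist")[:3]:
        if o["conf"]<.3: continue
        P=W[o["region"]&(d>0)]
        if len(P)<5: continue
        z=np.percentile(P[:,2],90);T=P[abs(P[:,2]-z)<.005]
        print(t,round(o["conf"],2),np.round(o["bbox"],0),"z",z.round(4),"topmid",(T.min(0)+T.max(0))[:2]/2,"size",np.ptp(T,axis=0)[:2],"n",len(T))
E
```

```text
[0.4043 0.2525 0.3118] [-0.0003  1.      0.0006  0.0005] [ 0.3083 -0.1062  1.7413  0.0003  1.5052  1.8779]
tall_tub 0.95 [267. 110.  47.  43.] z 0.0907 topmid [0.4789 0.3211] size [0.0481 0.0503] n 1426
slim_bottle 0.72 [349. 130.  37.  38.] z 0.1069 topmid [0.4559 0.2149] size [0.0346 0.0354] n 765
stout_bottle 0.78 [174. 172.  65.  46.] z 0.1 topmid [0.3983 0.4516] size [0.0403 0.0406] n 841
stout_bottle 0.72 [296. 188.  43.  51.] z 0.1041 topmid [0.3707 0.2868] size [0.0392 0.0409] n 774
low_tub 0.69 [307. 142.  38.  36.] z 0.0519 topmid [0.4337 0.2726] size [0.052  0.0482] n 1115
storage_mat 0.74 [622. 102.  35. 116.] z 0.0058 topmid [ 0.4848 -0.2053] size [0.1572 0.0763] n 2814
storage_mat 0.58 [305. 134. 137. 134.] z 0.0061 topmid [0.4354 0.2741] size [0.197 0.2  ] n 8853
```

View pics/w1.png

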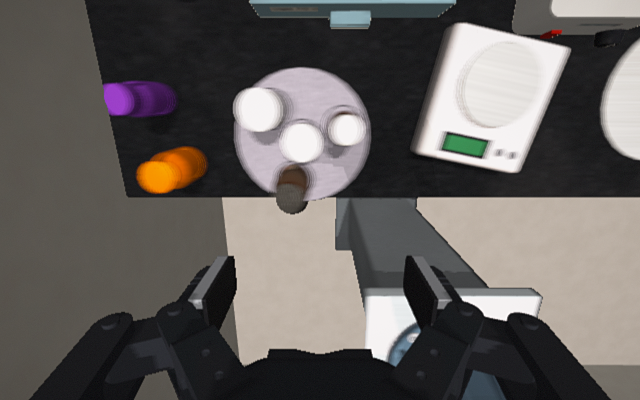

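Emit:
move_arm(
  series=[
    [[1,52,38,0,0],[1,52,38,0,0],[1,52,38,120,0],[1,52,38,150,0],[1,52,38,180,0],[1,52,38,210,0],[1,52,38,225,0],[1,52,38,238,0],[1,52,38,238,0],[1,52,38,238,0]],
  ],
)

```text
time_s: 3.45
eef_pos: [0.4561, 0.2102, 0.0725]
eef_rot: [0.0, 1.0, -0.001, -0.002]
wrist_force: [0.9, 0.7, 0.3]
opening: 1.002
grasp_force: 0.0
```

Emit:
move_arm(
  series=[
    [[0,0,0,0,0],[0,0,0,0,0],[0,0,0,0,0],[0,0,0,0,0],[0,0,0,0,0],[0,0,0,0,0],[0,0,0,0,0],[0,0,0,0,0],[0,0,0,0,0],[0,0,0,0,0]],
  ],
)

```text
time_s: 4.28
eef_pos: [0.4585, 0.2123, 0.0755]
eef_rot: [-0.0, 1.0, 0.0, 0.002]
wrist_force: [-2.2, 0.3, 8.9]
opening: 0.403
grasp_force: 59.7
```

Emit:
move_arm(
  series=[
    [[0,0,0,-15,0],[0,0,0,-45,0],[0,0,0,-80,0],[0,0,0,-115,0],[0,5,10,-145,0],[0,10,40,-160,0],[0,15,75,-160,0],[0,20,110,-160,0],[0,30,145,-160,0],[0,40,180,-160,0]],
  ],
)

```text
time_s: 5.12
eef_pos: [0.497, 0.0305, 0.2342]
eef_rot: [0.0, 1.0, 0.0, 0.001]
wrist_force: [0.5, 0.3, -1.9]
opening: 0.41
grasp_force: 60.8
```

Emit:
move_arm(
  series=[
    [[0,5,36,0,0],[0,10,72,0,0],[0,15,108,0,0],[0,20,144,0,0],[0,25,180,0,0],[0,28,216,0,0],[0,30,252,0,0],[0,32,285,0,0],[0,32,310,0,0],[0,32,320,0,0]],
  ],
)

```text
time_s: 5.95
eef_pos: [0.5286, -0.2918, 0.2337]
eef_rot: [0.001, 1.0, -0.001, 0.0]
wrist_force: [-1.1, 0.3, -1.2]
opening: 0.401
grasp_force: 60.8
```

```bash
python3 - <<'E'
from h import *
np.set_printoptions(precision=4,suppress=True)
p,d,W=cloud("wrist");cv2.imwrite("pics/w2.png",p)
o=ctrl.get_obs();print(o["eef_pos"],o["eef_rot"],o["opening"],o["grasp_force"],o["wrist_force"])
for cam in ("wrist","top"):
  if cam=="top": p,d,W=cloud(cam);cv2.imwrite("pics/t2.png",p)
  for t in "side_plate balance_pan".split():
    for o in outline_of(t,cam)[:3]:
        if o["conf"]<.3: continue
        P=W[o["region"]&(d>0)]
        if len(P)<5: continue
        z=np.percentile(P[:,2],80);T=P[abs(P[:,2]-z)<.004]
        print(cam,t,round(o["conf"],2),np.round(o["bbox"],0),"z",z.round(4),"topmid",(T.min(0)+T.max(0))[:2]/2,"size",np.ptp(T,axis=0)[:2],"n",len(T), np.histogram(P[:,2],np.arange(0,.07,.005))[0])
E
```

```text
[ 0.5286 -0.2919  0.2336] [ 0.0008  1.     -0.0015  0.0001] 0.40678276022294807 60.80581599671859 [-0.8111 -1.5796 -1.4687]
wrist side_plate 0.58 [302. 181. 150. 138.] z 0.0055 topmid [ 0.508  -0.2679] size [0.1867 0.1989] n 13532 [7888 5671    0    0    0    0    0    0    0    0    0    0    0    0]
top side_plate 0.71 [399. 211.  66.  60.] z 0.0073 topmid [ 0.5075 -0.2685] size [0.1833 0.196 ] n 1332 [686 901  24   0   0   0   0   0   0   0   0   0   0   0]
top balance_pan 0.93 [309. 216.  55.  64.] z 0.0509 topmid [0.4854 0.018 ] size [0.1455 0.1125] n 866 [   0    0    0    0    0    0    7  467 1139  340  627   36    0    0]
top balance_pan 0.42 [226. 233.  66.  63.] z 0.0072 topmid [0.436  0.2726] size [0.1967 0.1983] n 1829 [1058 1165   52   10    6    1    0    2    2    0    2    1    0    1]
```

View pics/w2.png

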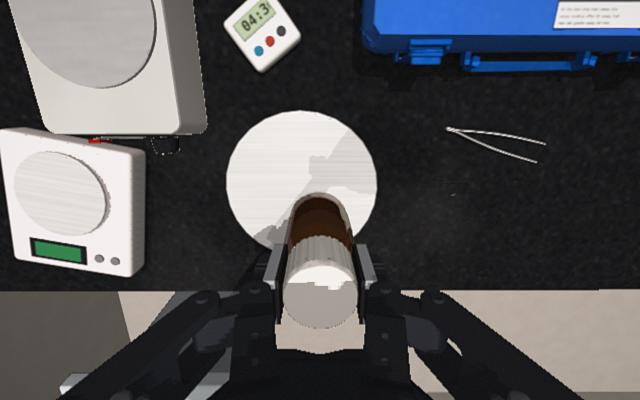

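Emit:
move_arm(
  series=[
    [[0,2,27,20,0],[0,2,27,55,0],[0,2,27,90,0],[0,2,27,120,0],[0,2,27,142,0],[0,2,27,152,0],[0,2,27,157,0],[0,2,27,157,0],[0,2,27,157,0],[0,2,27,157,0]],
  ],
)

```text
time_s: 7.08
eef_pos: [0.5321, -0.3155, 0.0779]
eef_rot: [0.001, 1.0, 0.0, 0.001]
wrist_force: [-0.3, 0.0, -1.3]
opening: 0.407
grasp_force: 60.9
```

Emit:
move_arm(
  series=[
    [[0,0,0,2,0],[0,0,0,2,0],[0.6,0,0,2,0],[1,0,0,2,0],[1,0,0,2,0],[1,0,0,2,0],[1,0,0,2,0],[1,0,0,-10,0],[1,0,0,-40,0],[1,0,0,-80,0]],
  ],
)

```text
time_s: 7.92
eef_pos: [0.529, -0.3136, 0.1543]
eef_rot: [-0.002, 1.0, -0.0, -0.003]
wrist_force: [0.6, -0.7, 0.3]
opening: 1.002
grasp_force: 0.0
```

```bash
python3 - <<'E'
from h import *
np.set_printoptions(precision=4,suppress=True)
o=ctrl.get_obs();print(o["time_s"],o["eef_pos"],o["eef_rot"],o["opening"],o["wrist_force"])
p,d,W=cloud("top")
cv2.imwrite("pics/t3.png",p)
for t in "slim_bottle tall_tub stout_bottle".split():
    for o in outline_of(t,"top")[:3]:
        if o["conf"]<.3: continue
        P=W[o["region"]&(d>0)]
        z=np.percentile(P[:,2],90);T=P[abs(P[:,2]-z)<.006]
        print(t,round(o["conf"],2),np.round(o["bbox"],0),"z",z.round(4),"topmid",(T.min(0)+T.max(0))[:2]/2,"size",np.ptp(T,axis=0)[:2])
E
```

```text
7.9167 [ 0.529  -0.3136  0.1543] [-0.0024  1.     -0.0001 -0.0027] 1.0016389644918884 [ 0.5969 -0.6757  0.2865]
slim_bottle 0.88 [151. 212.  29.  18.] z 0.1032 topmid [0.4901 0.4801] size [0.0349 0.0357]
tall_tub 0.68 [206. 216.  24.  19.] z 0.0917 topmid [0.478  0.3198] size [0.0498 0.05  ]
stout_bottle 0.97 [161. 243.  26.  18.] z 0.1009 topmid [0.3982 0.45  ] size [0.04   0.0396]
```

Emit:
move_arm(
  series=[
    [[1,0,-30,-70,0],[1,-20,-400,-70,0],[1,-20,-400,-70,0],[1,-20,-400,-70,0],[1,-20,-400,-70,0],[1,-20,-400,-70,0],[1,-20,-400,-70,0],[1,-20,-400,-70,0],[1,-20,-400,-70,0],[1,-20,-400,-70,0]],
  ],
)

```text
time_s: 8.95
eef_pos: [0.5101, 0.0764, 0.2245]
eef_rot: [-0.0, 1.0, -0.0, -0.001]
wrist_force: [1.1, -0.1, 0.2]
opening: 1.002
grasp_force: 0.0
```

```bash
python3 - <<'E'
from h import *
np.set_printoptions(precision=4,suppress=True)
p,d,W=cloud("top");cv2.imwrite("pics/t4.png",p)
for t in "slim_bottle balance_pan".split():
    for o in outline_of(t,"top")[:3]:
        if o["conf"]<.3: continue
        P=W[o["region"]&(d>0)]
        z=np.percentile(P[:,2],90);T=P[abs(P[:,2]-z)<.006]
        print(t,round(o["conf"],2),np.round(o["bbox"],0),"z",z.round(4),"topmid",(T.min(0)+T.max(0))[:2]/2,"size",np.ptp(T,axis=0)[:2])
for i in range(4):
    camera("wrist");o=ctrl.get_obs();print(o["time_s"],o["eef_pos"],o["q"])
E
```

```text
slim_bottle 0.78 [152. 212.  31.  19.] z 0.1032 topmid [0.4901 0.4804] size [0.0351 0.0342]
slim_bottle 0.76 [418. 201.  20.  14.] z 0.1079 topmid [ 0.5287 -0.3128] size [0.0351 0.0329]
balance_pan 0.79 [316. 215.  46.  59.] z 0.0527 topmid [ 0.49  -0.002] size [0.1367 0.1029]
9.15 [0.5107 0.0755 0.2245] [-0.0832  0.0565  1.7588 -0.0005  1.3282  1.4843]
9.2 [0.511  0.0743 0.2245] [-0.0855  0.0567  1.7586 -0.0006  1.328   1.4843]
9.25 [0.5112 0.0735 0.2246] [-0.0869  0.0567  1.7584 -0.0005  1.3281  1.4845]
9.3 [0.5114 0.0731 0.2247] [-0.0878  0.0567  1.7582 -0.0004  1.3281  1.4846]
```

Emit:
move_arm(
  series=[
    [[1,-33,-248,0,0],[1,-33,-248,0,0],[1,-33,-248,0,0],[1,-33,-248,0,0],[1,-33,-248,0,0],[1,-33,-248,0,0],[1,-33,-248,30,0],[1,-33,-248,60,0],[1,-33,-248,60,0],[1,-33,-248,60,0]],
  ],
)

```text
time_s: 10.13
eef_pos: [0.4778, 0.3205, 0.1636]
eef_rot: [0.001, 1.0, -0.001, -0.002]
wrist_force: [-0.1, 0.1, -0.2]
opening: 1.0
grasp_force: 0.0
```

```bash
cat > w.py <<'E'
from h import *
import sys
np.set_printoptions(precision=4,suppress=True)
for i in range(int(sys.argv[1])):
    camera("wrist")
o=ctrl.get_obs();print(o["time_s"],o["eef_pos"],o["eef_rot"],o["q"])
E
python3 w.py 5
```

```text
10.3833 [0.4802 0.3221 0.1675] [-0.0006  1.     -0.0007  0.0016] [ 0.3857  0.2494  1.6602 -0.      1.2287  1.9579]
```

Emit:
move_arm(
  series=[
    [[1,-1,0,35,0],[1,-1,0,70,0],[1,-1,0,95,0],[1,-1,0,105,0],[1,-1,0,105,0],[1,-1,0,105,0],[0,-1,0,105,0],[0,-1,0,105,0],[0,-1,0,105,0],[0,-1,0,105,0]],
  ],
)

```text
time_s: 11.22
eef_pos: [0.4792, 0.323, 0.0627]
eef_rot: [-0.001, 1.0, 0.0, 0.002]
wrist_force: [-0.7, -0.1, 6.3]
opening: 0.563
grasp_force: 61.5
```

Emit:
move_arm(
  series=[
    [[0,0,0,0,0],[0,0,0,0,0],[0,0,0,0,0],[0,0,0,-15,0],[0,0,0,-45,0],[0,0,0,-80,0],[0,0,0,-115,0],[0,0,0,-145,0],[0,0,0,-160,0],[0,0,0,-160,0]],
  ],
)

```text
time_s: 12.05
eef_pos: [0.4801, 0.3236, 0.2263]
eef_rot: [-0.002, 1.0, 0.0, 0.005]
wrist_force: [0.3, 0.7, -0.4]
opening: 0.566
grasp_force: 62.1
```

Emit:
move_arm(
  series=[
    [[0,5,20,0,0],[0,10,50,0,0],[0,15,85,0,0],[0,20,120,0,0],[0,25,158,0,0],[0,30,196,0,0],[0,35,234,0,0],[0,40,272,0,0],[0,45,308,0,0],[0,48,345,0,0]],
  ],
)

```text
time_s: 12.88
eef_pos: [0.525, -0.0242, 0.2194]
eef_rot: [-0.0, 1.0, 0.0, -0.001]
wrist_force: [0.6, 0.2, -1.7]
opening: 0.561
grasp_force: 62.1
```

Emit:
move_arm(
  series=[
    [[0,2,36,0,0],[0,2,72,0,0],[0,2,108,0,0],[0,2,140,0,0],[0,2,170,0,0],[0,2,185,0,0],[0,2,190,20,0],[0,2,190,50,0],[0,2,190,80,0],[0,2,190,100,0]],
  ],
)

```text
time_s: 13.72
eef_pos: [0.5258, -0.2112, 0.1168]
eef_rot: [-0.001, 1.0, -0.0, -0.002]
wrist_force: [0.2, 1.1, -1.3]
opening: 0.561
grasp_force: 62.1
```

```bash
python3 w.py 5
```

```text
13.9667 [ 0.5283 -0.2126  0.1215] [0.0003 1.     0.0003 0.0006] [-0.591   0.2898  1.7127  0.0001  1.1378  0.9792]
```

Emit:
move_arm(
  series=[
    [[0,0,0,20,0],[0,0,0,38,0],[0,0,0,50,0],[0,0,0,56,0],[0,0,0,58,0],[0,0,0,59,0],[0,0,0,59,0],[0,0,0,59,0],[0,0,0,60,0],[0,0,0,60,0]],
  ],
)

```text
time_s: 14.8
eef_pos: [0.5291, -0.2132, 0.0627]
eef_rot: [0.001, 1.0, 0.0, 0.001]
wrist_force: [-2.3, 2.5, 9.0]
opening: 0.562
grasp_force: 63.1
```

Emit:
move_arm(
  series=[
    [[0,0,0,0,0],[0.6,0,0,0,0],[1,0,0,0,0],[1,0,0,0,0],[1,0,0,0,0],[1,0,0,0,0],[1,0,0,-20,0],[1,0,0,-60,0],[1,0,0,-100,0],[1,0,0,-140,0]],
  ],
)

```text
time_s: 15.63
eef_pos: [0.527, -0.2122, 0.2014]
eef_rot: [-0.0, 1.0, -0.0, -0.001]
wrist_force: [1.0, -1.2, -0.7]
opening: 1.003
grasp_force: 0.0
```

Emit:
move_arm(
  series=[
    [[1,-65,-380,-20,0],[1,-65,-380,-20,0],[1,-65,-380,-20,0],[1,-65,-380,-20,0],[1,-65,-380,-20,0],[1,-65,-380,-20,0],[1,-65,-380,-20,0],[1,-65,-380,-20,0],[1,-65,-380,-20,0],[1,-65,-380,-20,0]],
  ],
)

```text
time_s: 16.47
eef_pos: [0.461, 0.1721, 0.2208]
eef_rot: [-0.001, 1.0, 0.002, 0.0]
wrist_force: [-0.3, -0.5, -0.2]
opening: 1.0
grasp_force: 0.0
```

Emit:
move_arm(
  series=[
    [[1,-92,-120,0,0],[1,-92,-120,0,0],[1,-92,-120,0,0],[1,-92,-120,0,0],[1,-92,-120,20,0],[1,-92,-120,55,0],[1,-92,-120,70,0],[1,-92,-120,70,0],[1,-92,-120,70,0],[1,-92,-120,70,0]],
  ],
)

```text
time_s: 17.3
eef_pos: [0.3716, 0.2875, 0.1516]
eef_rot: [-0.0, 1.0, -0.0, 0.001]
wrist_force: [0.8, 0.1, -0.6]
opening: 1.002
grasp_force: 0.0
```

```bash
python3 w.py 4; python3 - <<'E'
from h import *
np.set_printoptions(precision=4,suppress=True)
p,d,W=cloud("top");cv2.imwrite("pics/t5.png",p)
for t in "slim_bottle tall_tub".split():
    for o in outline_of(t,"top")[:3]:
        if o["conf"]<.3: continue
        P=W[o["region"]&(d>0)]
        z=np.percentile(P[:,2],90);T=P[abs(P[:,2]-z)<.006]
        print(t,round(o["conf"],2),np.round(o["bbox"],0),"z",z.round(4),"topmid",(T.min(0)+T.max(0))[:2]/2,"size",np.ptp(T,axis=0)[:2])
E
```

```text
17.5 [0.3716 0.2876 0.1518] [-0.0005  1.     -0.0001  0.0012] [ 0.4053  0.0331  1.9413 -0.      1.1646  1.9764]
slim_bottle 0.69 [418. 200.  16.  16.] z 0.108 topmid [ 0.5286 -0.3113] size [0.0349 0.0301]
slim_bottle 0.64 [153. 213.  28.  18.] z 0.103 topmid [0.49 0.48] size [0.0347 0.0351]
tall_tub 0.71 [383. 200.  24.  20.] z 0.0924 topmid [ 0.5272 -0.2162] size [0.0475 0.0475]
```

Emit:
move_arm(
  series=[
    [[1,-1,1,35,0],[1,-1,1,65,0],[1,-1,1,78,0],[1,-1,1,79,0],[1,-1,1,79,0],[1,-1,1,79,0],[0,-1,1,79,0],[0,-1,1,79,0],[0,-1,1,79,0],[0,-1,1,79,0]],
  ],
)

```text
time_s: 18.48
eef_pos: [0.3705, 0.287, 0.0727]
eef_rot: [-0.001, 1.0, -0.0, 0.001]
wrist_force: [0.4, 0.7, 8.6]
opening: 0.47
grasp_force: 57.9
```

Emit:
move_arm(
  series=[
    [[0,0,0,0,0],[0,0,0,0,0],[0,0,0,0,0],[0,0,0,0,0],[0,0,0,-15,0],[0,0,0,-45,0],[0,0,0,-80,0],[0,0,0,-115,0],[0,0,0,-145,0],[0,0,0,-160,0]],
  ],
)

```text
time_s: 19.32
eef_pos: [0.371, 0.2871, 0.236]
eef_rot: [-0.001, 1.0, 0.0, 0.003]
wrist_force: [0.7, -0.0, -0.7]
opening: 0.467
grasp_force: 58.0
```

Emit:
move_arm(
  series=[
    [[0,10,20,0,0],[0,20,50,0,0],[0,30,85,0,0],[0,40,120,0,0],[0,50,156,0,0],[0,58,192,0,0],[0,64,228,0,0],[0,68,264,0,0],[0,70,300,0,0],[0,71,336,0,0]],
  ],
)

```text
time_s: 20.15
eef_pos: [0.4404, -0.0513, 0.2316]
eef_rot: [0.0, 1.0, 0.0, 0.0]
wrist_force: [1.0, 0.2, -1.0]
opening: 0.475
grasp_force: 58.0
```

Emit:
move_arm(
  series=[
    [[0,1,36,0,0],[0,2,72,0,0],[0,2,108,0,0],[0,2,144,0,0],[0,2,180,0,0],[0,2,205,0,0],[0,2,219,20,0],[0,2,220,50,0],[0,2,220,80,0],[0,2,220,100,0]],
  ],
)

```text
time_s: 20.98
eef_pos: [0.4413, -0.2691, 0.1287]
eef_rot: [-0.001, 1.0, -0.0, -0.001]
wrist_force: [-0.6, 0.8, -1.1]
opening: 0.466
grasp_force: 58.0
```

```bash
python3 w.py 5
```

```text
21.2333 [ 0.4434 -0.2702  0.1329] [0.0007 1.     0.0001 0.0007] [-0.7762  0.1694  1.8344  0.      1.1358  0.7943]
```

Down 59, release, rise; then towards the low tub.

Emit:
move_arm(
  series=[
    [[0,0,0,20,0],[0,0,0,38,0],[0,0,0,50,0],[0,0,0,56,0],[0,0,0,58,0],[0,0,0,59,0],[0,0,0,59,0],[0,0,0,60,0],[0,0,0,60,0],[0,0,0,60,0]],
  ],
)

```text
time_s: 22.07
eef_pos: [0.4434, -0.2703, 0.0728]
eef_rot: [0.001, 1.0, 0.0, 0.001]
wrist_force: [-0.5, 1.9, 6.8]
opening: 0.468
grasp_force: 59.7
```

Emit:
move_arm(
  series=[
    [[0,0,0,0,0],[0.6,0,0,0,0],[1,0,0,0,0],[1,0,0,0,0],[1,0,0,0,0],[1,0,0,0,0],[1,0,0,-20,0],[1,0,0,-60,0],[1,0,0,-100,0],[1,0,0,-140,0]],
  ],
)

```text
time_s: 22.9
eef_pos: [0.4421, -0.2691, 0.2125]
eef_rot: [-0.001, 1.0, 0.0, -0.001]
wrist_force: [1.5, -1.1, 0.1]
opening: 1.001
grasp_force: 0.0
```

Emit:
move_arm(
  series=[
    [[1,-10,-400,-20,0],[1,-10,-400,-20,0],[1,-10,-400,-20,0],[1,-10,-400,-20,0],[1,-10,-400,-20,0],[1,-10,-400,-20,0],[1,-10,-400,-20,0],[1,-10,-400,-20,0],[1,-10,-400,-20,0],[1,-10,-400,-20,0]],
  ],
)

```text
time_s: 23.73
eef_pos: [0.4318, 0.1338, 0.2318]
eef_rot: [-0.001, 1.0, 0.001, 0.0]
wrist_force: [0.1, 0.6, 1.0]
opening: 0.999
grasp_force: 0.0
```

Emit:
move_arm(
  series=[
    [[1,-35,-144,-20,0],[1,-35,-144,-20,0],[1,-35,-144,-20,0],[1,-35,-144,-20,0],[1,-35,-144,-20,0],[1,-35,-144,-20,0],[1,-35,-144,-20,0],[1,-35,-144,-20,0],[1,-35,-144,-20,0],[1,-35,-144,-20,0]],
  ],
)

```text
time_s: 24.57
eef_pos: [0.3979, 0.2734, 0.2513]
eef_rot: [0.0, 1.0, -0.001, -0.0]
wrist_force: [0.2, 0.2, 0.3]
opening: 1.004
grasp_force: 0.0
```

```bash
python3 w.py 4; python3 - <<'E'
from h import *
np.set_printoptions(precision=4,suppress=True)
for cam in("top","wrist"):
  p,d,W=cloud(cam);cv2.imwrite(f"pics/{cam}6.png",p)
  for t in "slim_bottle tall_tub stout_bottle low_tub".split():
    for o in outline_of(t,cam)[:3]:
        if o["conf"]<.3: continue
        P=W[o["region"]&(d>0)]
        z=np.percentile(P[:,2],90);T=P[abs(P[:,2]-z)<.006]
        print(cam,t,round(o["conf"],2),np.round(o["bbox"],0),"z",z.round(4),"topmid",(T.min(0)+T.max(0))[:2]/2,"size",np.ptp(T,axis=0)[:2])
E
```

```text
24.7667 [0.3978 0.274  0.2514] [-0.      1.     -0.0004 -0.    ] [ 0.3568 -0.0475  1.8076  0.      1.3815  1.9284]
top slim_bottle 0.82 [418. 200.  18.  14.] z 0.1084 topmid [ 0.5286 -0.312 ] size [0.035  0.0345]
top slim_bottle 0.72 [153. 209.  28.  15.] z 0.1039 topmid [0.4915 0.4795] size [0.0321 0.034 ]
top tall_tub 0.83 [385. 199.  20.  19.] z 0.0921 topmid [ 0.5285 -0.2152] size [0.0502 0.0496]
top tall_tub 0.55 [387. 152.  22.  27.] z 0.0235 topmid [ 0.6844 -0.2279] size [0.0738 0.0759]
top stout_bottle 0.85 [402. 229.  23.  16.] z 0.1056 topmid [ 0.4437 -0.2713] size [0.0373 0.0384]
top low_tub 0.73 [224. 233.  19.  18.] z 0.0536 topmid [0.4348 0.2691] size [0.0451 0.0488]
wrist slim_bottle 0.97 [127.  91.  90.  43.] z 0.1026 topmid [0.49   0.4814] size [0.0348 0.0365]
wrist stout_bottle 0.9 [167. 179.  76.  54.] z 0.1 topmid [0.398  0.4512] size [0.0414 0.0411]
wrist low_tub 0.77 [322. 143.  45.  44.] z 0.0518 topmid [0.4342 0.2718] size [0.0511 0.0516]
```

View pics/wrist6.png

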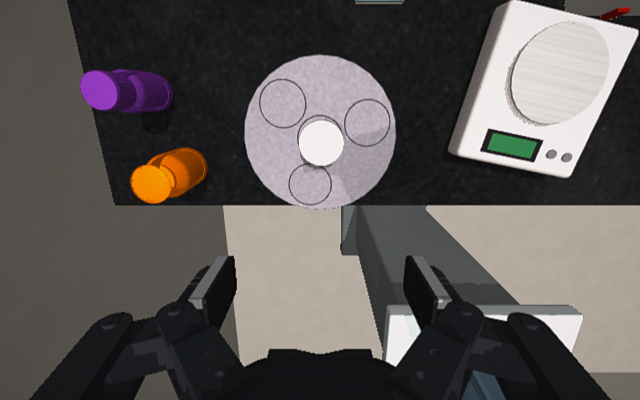

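```bash
python3 - <<'E'
from h import *
np.set_printoptions(precision=4,suppress=True)
p,d,W=cloud("wrist")
c=calibration("wrist");R=cv2.Rodrigues(np.array(c["rvec"],float))[0];t=np.array(c["tvec"]).ravel();K=c["intrinsics"]
def plane(uv,z):
    r=np.c_[uv,np.ones(len(uv))]@np.linalg.inv(K).T@R; o=-R.T@t
    return (o+r*((z-o[2])/r[:,2])[:,None])[:,:2]
g=cv2.cvtColor(p,cv2.COLOR_BGR2GRAY)
bh=cv2.morphologyEx(g,cv2.MORPH_BLACKHAT,np.ones((5,5)))
v,u=np.nonzero(bh>35);X=plane(np.c_[u,v].astype(float),.004)
for n,e in dict(tall=(.4785,.3205),slim=(.456,.2145),stout=(.3708,.2868)).items():
    q=np.array(e)
    for w in(.012,.006,.004):
        s=abs(np.hypot(*(X-q).T)-.030)<w; q=circ(X[s],.030)[:2]
    print(n,q,s.sum(),circ(X[s]))
m=(d>0)&(np.hypot(W[...,0]-.49,W[...,1]-.0)<.09)&(W[...,2]>.0455)&(W[...,2]<.056)
m[:,:470]=0
n,l,s,_=cv2.connectedComponentsWithStats(m.astype(np.uint8));k=1+s[1:,4].argmax();m=l==k
P=W[m];print("pan",len(P),np.median(P[:,2]),circ(W[edge(m)][:,:2]),(P.min(0)+P.max(0))/2,np.ptp(P,axis=0))
p2,d2,W2=cloud("top")
m=(d2>0)&(np.hypot(W2[...,0]-.49,W2[...,1])<.09);print(np.histogram(W2[m][:,2],np.arange(.03,.06,.002)))
m&=(W2[...,2]>.0475)&(W2[...,2]<.06);P=W2[m];print("pan top",len(P),np.median(P,axis=0),circ(W2[edge(m)][:,:2]))
cv2.imwrite("pics/crop.png",cv2.resize(p[0:190,430:640],None,fx=3,fy=3))
E
```

```text
tall [0.4784 0.3209] 272 [0.4784 0.3209 0.0293]
slim [0.4546 0.2123] 260 [0.4547 0.2123 0.0293]
stout [0.3724 0.2873] 257 [0.3725 0.2873 0.0292]
pan 7772 0.05078533502350428 [0.508  0.0129 0.0497] [0.5081 0.0127 0.0503] [0.1038 0.1043 0.0074]
(array([  3,   2,  12,  81, 314, 479, 364, 157,  80, 201, 313, 255,  80,
        17]), array([0.03 , 0.032, 0.034, 0.036, 0.038, 0.04 , 0.042, 0.044, 0.046,
       0.048, 0.05 , 0.052, 0.054, 0.056, 0.058]))
pan top 893 [0.5062 0.0103 0.0515] [0.5095 0.0086 0.0442]
```

Emit:
move_arm(
  series=[
    [[1,36,2,0,0],[1,36,2,40,0],[1,36,2,80,0],[1,36,2,120,0],[1,36,2,160,0],[1,36,2,195,0],[1,36,2,220,0],[1,36,2,232,0],[1,36,2,232,0],[1,36,2,232,0]],
  ],
)

```text
time_s: 26.2
eef_pos: [0.4339, 0.2726, 0.0198]
eef_rot: [0.0, 1.0, 0.0, -0.0]
wrist_force: [-0.6, -0.0, 0.9]
opening: 1.001
grasp_force: 0.0
```

Emit:
move_arm(
  series=[
    [[1,0,0,0,0],[1,0,0,0,0],[0,0,0,0,0],[0,0,0,0,0],[0,0,0,0,0],[0,0,0,0,0],[0,0,0,0,0],[0,0,0,0,0],[0,0,0,0,0],[0,0,0,0,0]],
  ],
)

```text
time_s: 27.03
eef_pos: [0.4341, 0.2727, 0.0206]
eef_rot: [-0.0, 1.0, 0.0, 0.001]
wrist_force: [-1.9, -0.7, 8.0]
opening: 0.588
grasp_force: 61.5
```

Emit:
move_arm(
  series=[
    [[0,0,0,-15,0],[0,0,0,-45,0],[0,0,0,-80,0],[0,0,0,-115,0],[0,3,15,-130,0],[0,10,45,-130,0],[0,20,80,-130,0],[0,30,115,-130,0],[0,40,150,-130,0],[0,50,180,-130,0]],
  ],
)

```text
time_s: 27.87
eef_pos: [0.4837, 0.0904, 0.1498]
eef_rot: [0.0, 1.0, 0.0, 0.0]
wrist_force: [0.6, -0.1, -0.4]
opening: 0.584
grasp_force: 62.4
```

Emit:
move_arm(
  series=[
    [[0,6,30,0,0],[0,12,55,0,0],[0,18,75,0,0],[0,23,80,0,0],[0,23,80,0,0],[0,23,80,20,0],[0,23,80,40,0],[0,23,80,60,0],[0,23,80,60,0],[0,23,80,60,0]],
  ],
)

```text
time_s: 28.7
eef_pos: [0.5053, 0.0138, 0.0887]
eef_rot: [-0.0, 1.0, 0.001, -0.002]
wrist_force: [0.8, -0.8, -0.1]
opening: 0.584
grasp_force: 62.4
```

```bash
python3 w.py 5
```

```text
28.95 [0.5076 0.0125 0.0908] [0.0002 1.     0.0002 0.0012] [-0.2096  0.2094  1.8875  0.0001  1.0423  1.3607]
```

Emit:
move_arm(
  series=[
    [[0,0,1,8,0],[0,0,1,15,0],[0,0,1,20,0],[0,0,1,22,0],[0,0,1,23,0],[0,0,1,24,0],[0,0,1,24,0],[0,0,1,24,0],[0,0,1,25,0],[0,0,1,25,0]],
  ],
)

```text
time_s: 29.78
eef_pos: [0.5061, 0.0115, 0.0667]
eef_rot: [0.0, 1.0, 0.0, -0.001]
wrist_force: [-13.6, 2.2, 27.6]
opening: 0.587
grasp_force: 65.1
```

Emit:
move_arm(
  series=[
    [[0,0,0,0,0],[0.7,0,0,0,0],[1,0,0,0,0],[1,0,0,0,0],[1,0,0,0,0],[1,0,0,0,0],[1,0,0,0,0],[1,0,0,-30,0],[1,0,0,-70,0],[1,0,0,-110,0]],
  ],
)

```text
time_s: 30.62
eef_pos: [0.5053, 0.0116, 0.1744]
eef_rot: [-0.0, 1.0, -0.0, -0.002]
wrist_force: [2.1, 0.7, 0.3]
opening: 0.994
grasp_force: 0.0
```

Emit:
move_arm(
  series=[
    [[1,0,30,-20,0],[1,-70,200,-80,0],[1,-70,200,-80,0],[1,-70,200,-80,0],[1,-70,200,-80,0],[1,-70,200,-80,0],[1,-70,200,-80,0],[1,-70,200,-80,0],[1,-70,200,-80,0],[1,-70,200,-80,0]],
  ],
)

```text
time_s: 31.45
eef_pos: [0.4366, -0.1873, 0.2536]
eef_rot: [-0.001, 1.0, 0.001, -0.001]
wrist_force: [-0.1, -0.1, -0.4]
opening: 1.003
grasp_force: 0.0
```

```bash
python3 w.py 4; python3 - <<'E'
from h import *
np.set_printoptions(precision=4,suppress=True)
for cam in("wrist","top"):
  p,d,W=cloud(cam);cv2.imwrite(f"pics/{cam}7.png",p)
  for t in "slim_bottle tall_tub stout_bottle low_tub".split():
    for o in outline_of(t,cam)[:3]:
        if o["conf"]<.3: continue
        P=W[o["region"]&(d>0)]
        z=np.percentile(P[:,2],90);T=P[abs(P[:,2]-z)<.006]
        print(cam,t,round(o["conf"],2),np.round(o["bbox"],0),"z",z.round(4),"topmid",(T.min(0)+T.max(0))[:2]/2,"size",np.ptp(T,axis=0)[:2])
E
```

```text
31.65 [ 0.4368 -0.1876  0.254 ] [-0.0003  1.      0.0009 -0.0003] [-0.6561 -0.0674  1.8212  0.0001  1.3886  0.9128]
wrist slim_bottle 0.56 [437.  94.  72.  45.] z 0.1066 topmid [ 0.5297 -0.3121] size [0.0356 0.0352]
wrist tall_tub 0.63 [349.  96.  51.  56.] z 0.0907 topmid [ 0.5284 -0.2151] size [0.0495 0.049 ]
wrist stout_bottle 0.56 [390. 170.  62.  56.] z 0.104 topmid [ 0.4441 -0.2711] size [0.041  0.0405]
wrist low_tub 0.75 [131. 114.  77.  50.] z 0.0977 topmid [0.5067 0.0102] size [0.0516 0.0533]
top slim_bottle 0.79 [154. 214.  30.  15.] z 0.1027 topmid [0.4889 0.478 ] size [0.032 0.033]
top tall_tub 0.62 [384. 200.  22.  21.] z 0.0929 topmid [ 0.5301 -0.2146] size [0.0474 0.0443]
top stout_bottle 0.84 [162. 243.  29.  21.] z 0.1006 topmid [0.3982 0.4491] size [0.0399 0.0381]
top low_tub 0.7 [307. 209.  18.  20.] z 0.0993 topmid [0.5071 0.0103] size [0.05   0.0495]
```

View pics/wrist7.png

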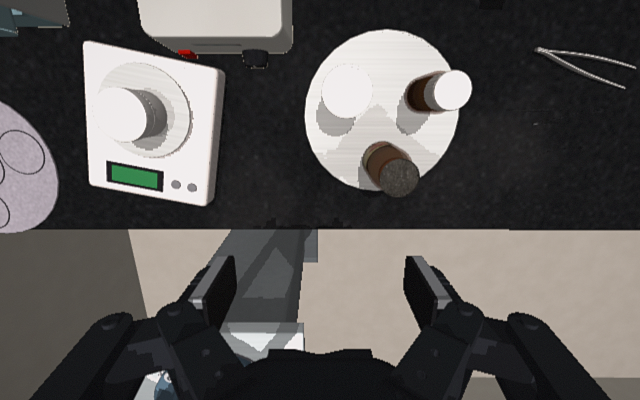

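Emit:
move_arm(
  series=[
    [[1,7,40,0,0],[1,7,83,0,0],[1,7,83,0,0],[1,7,83,40,0],[1,7,83,80,0],[1,7,83,120,0],[1,7,83,155,0],[1,7,83,175,0],[1,7,83,181,0],[1,7,83,181,0]],
  ],
)

```text
time_s: 32.98
eef_pos: [0.4426, -0.2708, 0.0718]
eef_rot: [-0.001, 1.0, -0.0, -0.001]
wrist_force: [0.6, -0.5, 0.4]
opening: 0.996
grasp_force: 0.0
```

Emit:
move_arm(
  series=[
    [[1,0,0,0,0],[1,0,0,0,0],[0,0,0,0,0],[0,0,0,0,0],[0,0,0,0,0],[0,0,0,0,0],[0,0,0,0,0],[0,0,0,0,0],[0,0,0,0,0],[0,0,0,0,0]],
  ],
)

```text
time_s: 33.82
eef_pos: [0.4442, -0.2717, 0.0747]
eef_rot: [0.0, 1.0, 0.0, 0.001]
wrist_force: [-1.0, 2.3, 7.6]
opening: 0.461
grasp_force: 56.8
```

Emit:
move_arm(
  series=[
    [[0,0,0,-15,0],[0,0,0,-45,0],[0,0,0,-80,0],[0,0,0,-115,0],[0,0,-10,-145,0],[0,0,-30,-170,0],[0,0,-60,-180,0],[0,0,-95,-180,0],[0,0,-130,-180,0],[0,0,-165,-180,0]],
  ],
)

```text
time_s: 34.65
eef_pos: [0.4432, -0.1053, 0.2538]
eef_rot: [0.0, 1.0, -0.0, 0.0]
wrist_force: [0.3, -0.1, -0.9]
opening: 0.46
grasp_force: 56.9
```

Emit:
move_arm(
  series=[
    [[0,0,-36,0,0],[0,-5,-72,0,0],[0,-10,-108,0,0],[0,-17,-144,0,0],[0,-24,-180,0,0],[0,-32,-216,0,0],[0,-41,-252,0,0],[0,-50,-288,0,0],[0,-60,-324,0,0],[0,-68,-355,0,0]],
  ],
)

```text
time_s: 35.48
eef_pos: [0.3743, 0.2505, 0.2536]
eef_rot: [-0.0, 1.0, 0.0, 0.0]
wrist_force: [0.5, 0.3, -0.8]
opening: 0.462
grasp_force: 56.9
```

Emit:
move_arm(
  series=[
    [[0,-4,-25,0,0],[0,-4,-36,0,0],[0,-4,-37,0,0],[0,-4,-37,25,0],[0,-4,-37,55,0],[0,-4,-37,85,0],[0,-4,-37,110,0],[0,-4,-37,120,0],[0,-4,-37,120,0],[0,-4,-37,120,0]],
  ],
)

```text
time_s: 36.32
eef_pos: [0.3721, 0.2848, 0.1339]
eef_rot: [0.0, 1.0, -0.0, -0.0]
wrist_force: [0.1, 0.1, -0.7]
opening: 0.458
grasp_force: 57.0
```

```bash
python3 w.py 5
```

```text
36.5667 [0.3726 0.2858 0.135 ] [-0.0005  1.      0.      0.0013] [ 0.4007  0.0569  1.955  -0.      1.1267  1.9714]
```

Emit:
move_arm(
  series=[
    [[0,-1,-1,20,0],[0,-1,-1,38,0],[0,-1,-1,50,0],[0,-1,-1,56,0],[0,-1,-1,58,0],[0,-1,-1,59,0],[0,-1,-1,60,0],[0,-1,-1,60,0],[0,-1,-1,61,0],[0,-1,-1,61,0]],
  ],
)

```text
time_s: 37.4
eef_pos: [0.3719, 0.287, 0.0746]
eef_rot: [-0.0, 1.0, 0.0, 0.001]
wrist_force: [-3.6, -1.0, 11.6]
opening: 0.46
grasp_force: 58.6
```

Emit:
move_arm(
  series=[
    [[0,0,0,0,0],[0.6,0,0,0,0],[1,0,0,0,0],[1,0,0,0,0],[1,0,0,0,0],[1,0,0,0,0],[1,0,0,-20,0],[1,0,0,-60,0],[1,0,0,-100,0],[1,0,0,-140,0]],
  ],
)

```text
time_s: 38.23
eef_pos: [0.3699, 0.2861, 0.2136]
eef_rot: [0.0, 1.0, 0.0, -0.001]
wrist_force: [1.2, 0.0, -0.7]
opening: 1.002
grasp_force: 0.0
```

Emit:
move_arm(
  series=[
    [[1,80,390,-20,0],[1,80,390,-20,0],[1,80,390,-20,0],[1,80,390,-20,0],[1,80,390,-20,0],[1,80,390,-20,0],[1,80,390,-20,0],[1,80,390,-20,0],[1,80,390,-20,0],[1,80,390,-20,0]],
  ],
)

```text
time_s: 39.07
eef_pos: [0.451, -0.1077, 0.2328]
eef_rot: [0.001, 1.0, -0.001, 0.0]
wrist_force: [-0.2, 0.6, 0.3]
opening: 0.999
grasp_force: 0.0
```

```bash
python3 w.py 4;  python3 - <<'E'
from h import *
np.set_printoptions(precision=4,suppress=True)
for cam in("top",):
  p,d,W=cloud(cam);cv2.imwrite(f"pics/{cam}8.png",p)
  for t in "stout_bottle low_tub tall_tub".split():
    for o in outline_of(t,cam)[:3]:
        if o["conf"]<.3: continue
        P=W[o["region"]&(d>0)]
        z=np.percentile(P[:,2],90);T=P[abs(P[:,2]-z)<.006]
        print(cam,t,round(o["conf"],2),np.round(o["bbox"],0),"z",z.round(4),"topmid",(T.min(0)+T.max(0))[:2]/2,"size",np.ptp(T,axis=0)[:2])
E
```

```text
39.2667 [ 0.4503 -0.1038  0.232 ] [-0.0005  1.     -0.0009 -0.0004] [-0.4846 -0.0795  1.8777  0.0004  1.3446  1.0878]
top stout_bottle 0.84 [162. 244.  30.  18.] z 0.1012 topmid [0.3982 0.4509] size [0.04   0.0408]
top stout_bottle 0.58 [215. 252.  24.  17.] z 0.1053 topmid [0.373  0.2863] size [0.0399 0.0376]
top low_tub 0.48 [308. 208.  21.  22.] z 0.1 topmid [0.507  0.0102] size [0.0499 0.0495]
top low_tub 0.31 [419. 201.  18.  12.] z 0.1083 topmid [ 0.5288 -0.3128] size [0.035  0.0324]
top tall_tub 0.41 [386. 198.  14.  12.] z 0.0926 topmid [ 0.5359 -0.2181] size [0.0298 0.044 ]
```

Emit:
move_arm(
  series=[
    [[1,77,111,0,0],[1,77,111,0,0],[1,77,111,0,0],[1,77,111,0,0],[1,77,111,20,0],[1,77,111,60,0],[1,77,111,80,0],[1,77,111,80,0],[1,77,111,80,0],[1,77,111,80,0]],
  ],
)

```text
time_s: 40.3
eef_pos: [0.5286, -0.2144, 0.1542]
eef_rot: [0.001, 1.0, 0.001, 0.001]
wrist_force: [0.5, -0.6, -0.1]
opening: 0.998
grasp_force: 0.0
```

```bash
python3 w.py 4
```

```text
40.5 [ 0.5287 -0.215   0.1545] [0.0009 1.     0.0002 0.0014] [-0.5942  0.2489  1.6896  0.      1.1996  0.9761]
```

Emit:
move_arm(
  series=[
    [[1,0,0,35,0],[1,0,0,65,0],[1,0,0,85,0],[1,0,0,94,0],[1,0,0,94,0],[1,0,0,94,0],[0,0,0,94,0],[0,0,0,94,0],[0,0,0,94,0],[0,0,0,94,0]],
  ],
)

```text
time_s: 41.33
eef_pos: [0.5289, -0.2152, 0.0604]
eef_rot: [0.001, 1.0, 0.0, 0.001]
wrist_force: [-0.2, 1.1, 6.1]
opening: 0.563
grasp_force: 61.5
```

Emit:
move_arm(
  series=[
    [[0,0,0,0,0],[0,0,0,0,0],[0,0,0,0,0],[0,0,0,0,0],[0,0,0,-15,0],[0,0,0,-45,0],[0,0,0,-80,0],[0,0,0,-115,0],[0,0,0,-145,0],[0,0,0,-170,0]],
  ],
)

```text
time_s: 42.17
eef_pos: [0.5282, -0.2149, 0.232]
eef_rot: [0.001, 1.0, 0.0, 0.001]
wrist_force: [0.8, 0.0, -1.7]
opening: 0.565
grasp_force: 62.1
```

Emit:
move_arm(
  series=[
    [[0,-3,-15,0,0],[0,-6,-45,0,0],[0,-10,-80,0,0],[0,-14,-116,0,0],[0,-18,-152,0,0],[0,-22,-188,0,0],[0,-26,-224,0,0],[0,-30,-260,0,0],[0,-34,-296,0,0],[0,-38,-332,0,0]],
  ],
)

```text
time_s: 43.0
eef_pos: [0.4886, 0.1194, 0.2284]
eef_rot: [-0.0, 1.0, 0.0, 0.0]
wrist_force: [1.3, -0.7, -1.5]
opening: 0.569
grasp_force: 62.1
```

Emit:
move_arm(
  series=[
    [[0,-3,-36,0,0],[0,-6,-72,0,0],[0,-9,-108,0,0],[0,-12,-144,0,0],[0,-12,-175,0,0],[0,-12,-195,0,0],[0,-12,-204,0,0],[0,-12,-204,30,0],[0,-12,-204,65,0],[0,-12,-204,90,0]],
  ],
)

```text
time_s: 43.83
eef_pos: [0.4764, 0.3209, 0.1362]
eef_rot: [0.0, 1.0, 0.0, -0.001]
wrist_force: [-1.1, -0.2, -2.0]
opening: 0.565
grasp_force: 62.1
```

```bash
python3 w.py 5
```

```text
44.0833 [0.4786 0.3214 0.1401] [-0.0003  1.     -0.0002  0.001 ] [ 0.3856  0.2794  1.6834 -0.0001  1.1767  1.9569]
```

Down 79–80 to 0.060, release, rise, go back for the slim bottle.

Emit:
move_arm(
  series=[
    [[0,0,0,25,0],[0,0,0,50,0],[0,0,0,67,0],[0,0,0,74,0],[0,0,0,77,0],[0,0,0,78,0],[0,0,0,79,0],[0,0,0,79,0],[0,0,0,79,0],[0,0,0,79,0]],
  ],
)

```text
time_s: 44.92
eef_pos: [0.4782, 0.3218, 0.0605]
eef_rot: [-0.0, 1.0, 0.0, 0.001]
wrist_force: [-0.9, 0.4, 2.8]
opening: 0.568
grasp_force: 62.4
```

Emit:
move_arm(
  series=[
    [[0,0,0,0,0],[0.7,0,0,0,0],[1,0,0,0,0],[1,0,0,0,0],[1,0,0,0,0],[1,0,0,0,0],[1,0,0,-20,0],[1,0,0,-60,0],[1,0,0,-100,0],[1,0,0,-140,0]],
  ],
)

```text
time_s: 45.75
eef_pos: [0.4769, 0.3211, 0.2005]
eef_rot: [0.0, 1.0, 0.0, -0.001]
wrist_force: [1.3, 0.8, 0.2]
opening: 1.001
grasp_force: 0.0
```

Emit:
move_arm(
  series=[
    [[1,30,390,-30,0],[1,30,390,-30,0],[1,30,390,-30,0],[1,30,390,-30,0],[1,30,390,-30,0],[1,30,390,-30,0],[1,30,390,-30,0],[1,30,390,-30,0],[1,30,390,-30,0],[1,30,390,-30,0]],
  ],
)

```text
time_s: 46.58
eef_pos: [0.5078, -0.0733, 0.2301]
eef_rot: [0.001, 1.0, -0.002, 0.001]
wrist_force: [0.1, 0.3, 0.6]
opening: 1.0
grasp_force: 0.0
```

Emit:
move_arm(
  series=[
    [[1,20,243,0,0],[1,20,243,0,0],[1,20,243,0,0],[1,20,243,0,0],[1,20,243,0,0],[1,20,243,0,0],[1,20,243,0,0],[1,20,243,35,0],[1,20,243,70,0],[1,20,243,70,0]],
  ],
)

```text
time_s: 47.42
eef_pos: [0.5237, -0.3084, 0.1519]
eef_rot: [-0.004, 1.0, -0.0, -0.005]
wrist_force: [-2.0, 1.5, -2.4]
opening: 0.999
grasp_force: 0.0
```

```bash
python3 w.py 4;  python3 - <<'E'
from h import *
np.set_printoptions(precision=4,suppress=True)
for cam in("top",):
  p,d,W=cloud(cam);cv2.imwrite(f"pics/{cam}9.png",p)
  for t in "stout_bottle low_tub tall_tub".split():
    for o in outline_of(t,cam)[:3]:
        if o["conf"]<.3: continue
        P=W[o["region"]&(d>0)]
        z=np.percentile(P[:,2],90);T=P[abs(P[:,2]-z)<.006]
        print(cam,t,round(o["conf"],2),np.round(o["bbox"],0),"z",z.round(4),"topmid",(T.min(0)+T.max(0))[:2]/2,"size",np.ptp(T,axis=0)[:2])
E
```

```text
47.6167 [ 0.5287 -0.312   0.1618] [0.001  1.     0.0003 0.0011] [-0.7263  0.3308  1.5691  0.0001  1.2387  0.8439]
top stout_bottle 0.9 [215. 253.  23.  16.] z 0.1048 topmid [0.373  0.2864] size [0.0399 0.0379]
top stout_bottle 0.69 [162. 244.  27.  21.] z 0.1007 topmid [0.3982 0.4484] size [0.04  0.039]
top low_tub 0.6 [308. 207.  20.  19.] z 0.0997 topmid [0.5057 0.0102] size [0.047  0.0495]
top tall_tub 0.72 [205. 218.  25.  18.] z 0.0919 topmid [0.478  0.3201] size [0.044 0.05 ]
```

Emit:
move_arm(
  series=[
    [[1,0,1,30,0],[1,0,1,60,0],[1,0,1,80,0],[1,0,1,86,0],[1,0,1,86,0],[1,0,1,86,0],[0,0,1,86,0],[0,0,1,86,0],[0,0,1,86,0],[0,0,1,86,0]],
  ],
)

```text
time_s: 48.65
eef_pos: [0.5281, -0.313, 0.0745]
eef_rot: [0.001, 1.0, 0.0, 0.001]
wrist_force: [-0.7, 1.1, 0.8]
opening: 0.454
grasp_force: 0.8
```

Emit:
move_arm(
  series=[
    [[0,0,0,0,0],[0,0,0,0,0],[0,0,0,0,0],[0,0,0,0,0],[0,0,0,-15,0],[0,0,0,-45,0],[0,0,0,-80,0],[0,0,0,-115,0],[0,0,0,-145,0],[0,0,0,-170,0]],
  ],
)

```text
time_s: 49.48
eef_pos: [0.528, -0.3128, 0.2465]
eef_rot: [0.001, 1.0, 0.0, 0.001]
wrist_force: [1.2, 0.8, -2.3]
opening: 0.405
grasp_force: 59.2
```

Emit:
move_arm(
  series=[
    [[0,-5,-15,0,0],[0,-10,-45,0,0],[0,-15,-80,0,0],[0,-20,-116,0,0],[0,-25,-152,0,0],[0,-30,-188,0,0],[0,-35,-224,0,0],[0,-40,-260,0,0],[0,-45,-296,0,0],[0,-50,-332,0,0]],
  ],
)

```text
time_s: 50.32
eef_pos: [0.4769, 0.021, 0.2436]
eef_rot: [0.0, 1.0, -0.0, 0.0]
wrist_force: [0.5, -0.3, -0.8]
opening: 0.408
grasp_force: 59.2
```

Emit:
move_arm(
  series=[
    [[0,-5,-36,0,0],[0,-10,-72,0,0],[0,-15,-108,0,0],[0,-20,-144,0,0],[0,-23,-173,0,0],[0,-23,-190,0,0],[0,-23,-194,0,0],[0,-23,-194,30,0],[0,-23,-194,60,0],[0,-23,-194,80,0]],
  ],
)

```text
time_s: 51.15
eef_pos: [0.4535, 0.2127, 0.1613]
eef_rot: [0.0, 1.0, 0.0, -0.001]
wrist_force: [0.2, -0.5, -1.7]
opening: 0.404
grasp_force: 59.1
```

```bash
python3 w.py 5
```

```text
51.4 [0.4556 0.2131 0.1649] [-0.0001  1.     -0.0003  0.0009] [ 0.2012  0.0909  1.8504 -0.0001  1.1984  1.7726]
```

Emit:
move_arm(
  series=[
    [[0,0,0,25,0],[0,0,0,55,0],[0,0,0,75,0],[0,0,0,84,0],[0,0,0,87,0],[0,0,0,88,0],[0,0,0,89,0],[0,0,0,90,0],[0,0,0,90,0],[0,0,0,90,0]],
  ],
)

```text
time_s: 52.23
eef_pos: [0.456, 0.2137, 0.075]
eef_rot: [-0.0, 1.0, 0.0, 0.002]
wrist_force: [-0.1, 1.2, 4.9]
opening: 0.406
grasp_force: 60.3
```

Emit:
move_arm(
  series=[
    [[0,0,0,0,0],[0.6,0,0,0,0],[1,0,0,0,0],[1,0,0,0,0],[1,0,0,0,0],[1,0,0,0,0],[1,0,0,-20,0],[1,0,0,-60,0],[1,0,0,-100,0],[1,0,0,-140,0]],
  ],
)

```text
time_s: 53.07
eef_pos: [0.4538, 0.2132, 0.2145]
eef_rot: [0.0, 1.0, 0.0, -0.001]
wrist_force: [1.5, -0.1, 0.3]
opening: 1.0
grasp_force: 0.0
```

Emit:
move_arm(
  series=[
    [[1,-60,80,-60,0],[1,-60,80,-60,0],[1,-60,80,-60,0],[1,-60,80,-60,0],[1,-60,80,-60,0],[1,-60,80,-60,0],[1,-60,80,-60,0],[1,-60,80,-60,0],[1,-60,80,-60,0],[1,-60,80,-60,0]],
  ],
)

```text
time_s: 53.9
eef_pos: [0.3944, 0.1338, 0.2726]
eef_rot: [0.0, 1.0, 0.0, -0.001]
wrist_force: [-0.5, 0.7, 0.1]
opening: 0.999
grasp_force: 0.0
```

```bash
python3 w.py 5;  python3 - <<'E'
from h import *
np.set_printoptions(precision=4,suppress=True)
for cam in("wrist",):
  p,d,W=cloud(cam);cv2.imwrite(f"pics/{cam}10.png",p)
  for t in "stout_bottle low_tub tall_tub slim_bottle".split():
    for o in outline_of(t,cam)[:3]:
        if o["conf"]<.3: continue
        P=W[o["region"]&(d>0)]
        z=np.percentile(P[:,2],90);T=P[abs(P[:,2]-z)<.006]
        print(cam,t,round(o["conf"],2),np.round(o["bbox"],0),"z",z.round(4),"topmid",(T.min(0)+T.max(0))[:2]/2,"size",np.ptp(T,axis=0)[:2])
E
```

```text
54.15 [0.3946 0.1335 0.2733] [-0.      1.      0.0001 -0.0002] [ 0.0394 -0.2316  1.9248  0.      1.4487  1.61  ]
wrist stout_bottle 0.72 [ 62. 170. 100.  51.] z 0.1 topmid [0.3979 0.451 ] size [0.0404 0.0418]
wrist low_tub 0.56 [433.  72.  66.  58.] z 0.0976 topmid [0.506  0.0108] size [0.0521 0.0532]
wrist tall_tub 0.97 [157. 104.  77.  49.] z 0.0906 topmid [0.479  0.3214] size [0.0494 0.0505]
wrist slim_bottle 0.84 [39. 88. 71. 38.] z 0.0832 topmid [0.4898 0.4701] size [0.0336 0.0167]
wrist slim_bottle 0.6 [252. 122.  54.  39.] z 0.1067 topmid [0.4575 0.2129] size [0.0351 0.0349]
wrist slim_bottle 0.41 [218. 131. 149. 150.] z 0.0062 topmid [0.4356 0.275 ] size [0.1991 0.203 ]
```

View pics/wrist10.png

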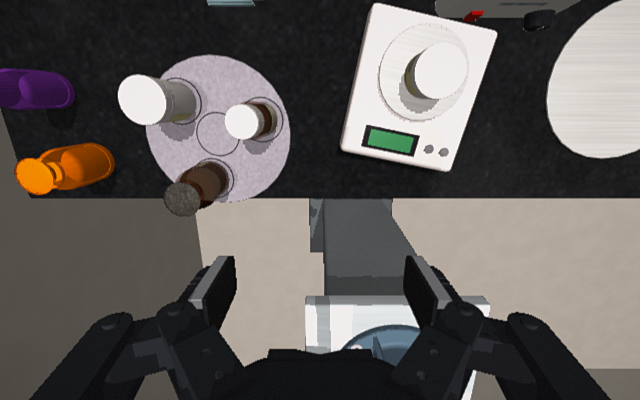

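All three containers stand in their own rings (tall at 150,100; slim at 250,120; stout at 200,190), and the low tub is centred on the pan (437,75). Everything is within 2–3 mm of its target, so I'm handing in.

```bash
python3 -c "
from bench import order
print(order.hand_in())"
```

```text
the job is handed in; nothing more can be done
None
```

The job is handed in, with no verdict returned: at the last check the low tub stood on the balance pan and the three containers were upright in their own rings, all within about 3 mm of target, and the timer, tape and forceps were never approached.

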